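Show the scroll case: stones up, shutter held open

ROBOT

A 6-joint arm with a two-finger parallel gripper is mounted at the origin on the work surface. World frame = base frame: x ahead of the robot, y to its left, z up, the work surface at z = 0. Lengths are in m, angles in rad, forces in N, time in s.
With the tool pointing down it reaches from about 0.3 to 0.875 m from the base axis. Payload 6.4 kg.
Tool frame: the origin (TCP) lies at the very end of the fingers, on their centre line; the grasp point (between the pads) lies 19 mm behind it; z points along the fingers, y is the direction in which the jaws open and shut (so a half turn about z gives the same grasp; the last joint's range is limited). The gripper opens to 85 mm and grips with 20 to 120 N. Pads are 22 mm wide; open, the fingers measure 114 mm over their backs; the gripper's body (76 mm by 85 mm) begins 54 mm behind the grasp point. The pads swing forward as they close: fully open they stand 13 mm farther back than shut.
Start: joints at [0.977, 0.181, 1.607, -0, 1.354, -0.206], TCP at [0.217, 0.532, 0.231] pointing down, gripper open.
Joint ranges: [-2.99, 2.99], [-0.89, 2.07], [0.3, 2.58], [-1.14, 4.28], [0, 2.63], [-3.12, 3.12]. Speed limits (rad/s): [2.57, 2.57, 3.01, 3.14, 3.14, 3.14].

INTERFACE

Orientations are given as [roll, pitch, yaw] about the fixed x, y, z axes, in that order (R = Rz(yaw) Ry(pitch) Rx(roll)).
In Python, from plant import bot gives the robot as it stands.
- The arm moves only by the tool arm_command, never from a script. Its argument "deltas" is a list of rows, each a list of 7 numbers: the gripper command: -1 is fully open, 1 is shut, values between are in proportion, then the shift along the world's x, y, z in m, then the turn, a rotation vector about the world's x, y, z in degrees. In form: [[gripper, tx, ty, tz, wx, wy, wz], ...]. A call has 1 to 12 rows; each row is the pose to reach, as a shift and turn from the pose commanded when the call began; what a row does not reach only later rows make up. A row lasts 1/8 s, in which the tool goes at most 62.5 mm and 10.7 degrees, less where a joint would pass 70% of its speed; a pose out of reach is approached as far as the arm can. A call with a gripper value outside its range is refused whole. The fingers move at their own pace and stop on an object; the grip force is fixed at half the most. Time passes only in rows, so rows that repeat a pose let the fingers close. It gives the time, the measured TCP pose, the force and the opening at its end, in the units of the state.
- bot.get_state(): the state, without advancing time (a new reading comes with each control period).
- bot.get_image(name): name is "scene" or "top" or "wrist"; returns the picture (400x640x3 uint8, red, green, blue); there is no depth.
- bot.camera_params(name): a dict with "fx", "fy", "cx", "cy" (pixels), "extrinsics" (4x4, takes a point from camera to world coordinates). Camera axes: x right, y down, z forward; pixel columns grow to the right and rows downward; lengths in m; the calibration is good to about 2 mm. A picture is of the moment at which its call begins: read the wrist's pose just before it. camera_params takes no time and is no camera call; for the wrist camera it gives the pose at the moment of the call.
- bot.sign_off(): hands the job in, once; it reports no verdict.
Trained networks look in the newest picture that a camera, given by its name, has taken for a name from the list of things; names that differ only in an ending like _2 or _b are one class to them, and where a whole thing is asked for, a point or a joint stands for the part that bears it (a point fixed in the world has none). Each returns a list of dicts, best first, with "confidence" (0 to 1); they miss things now and then, are a little off and sometimes report something else, mostly with a low value. They report only what shows in the picture. A call takes as long as a camera call. They do not tell look-alikes from the thing itself.
- bot.recognise(camera, label): "centre" ([x, y, z] in m, in world coordinates, good to about 4 mm: the middle of the surface that is visible of it).
- bot.silhouettes(camera, label): "pixels" (400x640 bool, what is visible of it).
- bot.spot_point(camera, label): "centre" ([x, y, z] in m, in world coordinates, good to about 4 mm: a listed point, or the origin of a listed thing).
The state is a dict: "clock": time; "joint_positions": joint angles; "joint_vel": joint speeds; "joint_torque": joint torques, N m; "eef_pos": TCP position; "tool_rot": TCP orientation; "ft_force": force on the tool from outside, world axes, zero at the start; "ft_torque": the same for the moment, N m; "grip_width": finger opening in m.
Only numpy, scipy, OpenCV 4.12 (cv2) and the standard library are available. Lean on these libraries where they do the work, as an engineer would, in place of code of your own. Each camera call takes 0.05 s, during which the arm holds its last target.

TASK

Roll the silver scroll case along its felt pad, without lifting it, until its row of turquoise stones faces straight up, and leave it lying there on the pad. Then pull the inspection lamp's spring-return shutter out by its black knob until the shutter's pointer is level with the middle of the red clip, and keep holding it there: finish with the gripper's fingers still holding it at the mark, because it springs shut when let go. Leave the other wares on the counter where they are.

Things in the scene. Friction and masses are not known exactly. Their poses are not given: they have to be found in the camera images.
- case: Silver cylinder, 32 mm diameter, 110 mm long, about 0.14 kg, on felt; pushed fast it rolls on for some mm. Origin at its centre (16 mm above the felt). z axis along its length; x axis out through the row of five turquoise stones: x straight up is wanted. Smaller red stones lie opposite (-x). All stones are flush. At the start x is 46 degrees off straight up to straight down, to either side.
- pad_center (a point): Middle of the top face of the grey felt pad, 200 x 160 x 4 mm, fixed to the counter (top at z = 0.004). Its z axis is level, along the 160 mm side, parallel to the case at the start; its x axis is level, along the 200 mm side (the rolling direction); y points down. The case starts within 20 mm of the middle along x.
- lamp: Grey inspection lamp fixed to the counter, a box 170 (x) x 130 (y) x 55 (z) mm, aluminium top, yawed. Origin at the centre of its underside; the shutter pulls out along its -x axis, roughly towards the robot. Two 8 mm high rails, 82 mm apart, guide the shutter on its top.
- pull_out (a joint): How far the steel shutter plate has been pulled out along the lamp's -x, in m: 0 shut (where the start is), end stop at 0.085. A spring pulls it shut: about 3 N when shut, rising by 0.9 N per 10 mm. The mark needs a pull of 35 to 65 mm.
- shutter: The steel shutter plate (115 x 74 x 4 mm) with its upright black knob near its front end, a post 16 mm in diameter with a brass band; foot 60 mm, flat top 110 mm above the counter. Origin on the knob's axis, 100 mm above the counter; axes as the lamp's. The space around the knob above 72 mm is free.
- pointer (a point): Tip of the black pointer on the right-hand (lamp -y) side of the shutter, 65 mm above the counter; it moves with the shutter, 90 mm behind the knob (lamp +x).
- mark: Red clip, 10 mm (along the travel) x 14 x 12 mm, fixed on the lamp's right-hand edge beside the pointer's path; origin at the centre of its underside, 51 mm above the counter, its top at 63 mm. Axes as the lamp's. The pointer is at the mark when its x in the clip's axes is 0.
- calculator: Black pocket calculator, 105 x 65 x 16 mm, lying between pad and lamp; leave alone.
- pot: Small lidded brass pot, 60 mm wide, 54 mm tall, standing between pad and lamp; leave alone.
- bowl: Brass bowl, 110 mm wide, 50 mm tall; leave alone.
- bangle: Silver bangle lying flat, 68 mm outside diameter, 12 mm thick; leave alone.
- candlestick: Silver candlestick, 100 mm tall, 70 mm foot; leave alone.
- cup: Copper cup, 68 mm wide, 70 mm tall; leave alone.
There are look-alikes about, which are no part of the job. Leave any brown look-alike of the case alone.

How it is judged:
On the way, in this order (a step that is already met when the one before it is completed fails the run):
1. the scroll case lies still on the pad, untouched, with its turquoise stones up (within 15 degrees) (angle between case's own x axis and vertical below 0.26 rad and x of case in the frame of pad_center between -0.1 and 0.1 m and z of case in the frame of pad_center between -0.08 and 0.08 m and height (world z) of case below 0.025 m and linear speed of case below 0.02 m/s and contact force between each of the arm, the fingers and case below 0.1 N), for 0.3 s.
2. the shutter is held with its pointer at the red clip (x of pointer in the frame of mark between -0.005 and 0.005 m and velocity of joint pull_out between -0.01 and 0.01 m/s and contact force between the fingers and shutter above 2 N and contact force between each of case, calculator, pot, bowl, bangle, candlestick, cup and shutter below 0.1 N), for 0.3 s.
At the end, for the whole second after the job is handed in: The case lies still, untouched, on the pad, turquoise within 15 degrees of straight up; the pointer is within 5 mm of the middle of the red clip and not moving; the fingers press on the shutter with more than 2 N and no loose thing touches it (all of step 1 and all of step 2); the arm keeps its last pose, push and grip.
It fails at once if the scroll case is lifted more than 12 mm off the felt (height (world z) of case above 0.032 m).
It fails at once if another ware on the counter is shifted more than 25 mm or knocked over (distance of any of calculator, pot, bowl, bangle, candlestick, cup from where it was at the start of the episode above 0.025 m or angle between any of calculator, pot, bowl, bangle, candlestick, cup's own z axis and vertical above 0.5 rad).
It also fails if it takes over 58 s, if anything falls off the work surface, if the arm or the gripper's body presses on something with over 40 N, if the wrist force passes 120 N, or if a joint passes its speed limit or range.

## Working session

There is one attempt and no reset: what is moved stays moved. The work goes in short steps, Python scripts to look and compute and a tool call to move; the robot and the scene stay as the last step left them, time stands still between calls to the robot, and variables do not carry over. Pictures are saved under pics/ and viewed, and the job is handed in when it is done.

Besides the shell and the picture viewer there is one more tool, called after "Request:" as name([rows], argument=value, ...), one row to a line, values as JSON. arm_command: Moves the arm, as the interface text tells. Its arguments: {"type":"object","properties":{"deltas":{"type":"array"}},"required":["deltas"]}

```bash
mkdir -p pics; ls
cat > h.py <<'E'
import numpy as np, cv2
from plant import bot
def save(cam,fn):
    im=bot.get_image(cam); cv2.imwrite('pics/'+fn,im[:,:,::-1]); return im
def ray(cam,u,v,P=None):
    P=P or bot.camera_params(cam); E=np.array(P['extrinsics'])
    d=E[:3,:3]@np.array([(u-P['cx'])/P['fx'],(v-P['cy'])/P['fy'],1.]); return E[:3,3],d
def atz(cam,u,v,z,P=None):
    o,d=ray(cam,u,v,P); return o+d*(z-o[2])/d[2]
def proj(cam,p,P=None):
    P=P or bot.camera_params(cam); E=np.array(P['extrinsics'])
    q=E[:3,:3].T@(np.array(p)-E[:3,3]); return np.array([P['fx']*q[0]/q[2]+P['cx'],P['fy']*q[1]/q[2]+P['cy']])
E
python3 - <<'E'
from h import *
np.set_printoptions(precision=4,suppress=True)
print(bot.get_state())
for c in ['scene','top','wrist']:
    save(c,c+'0.png'); p=bot.camera_params(c); print(c,p['fx'],p['cx'],p['cy'],np.array(p['extrinsics']))
for c in ['scene','top']:
  for l in ['case','pad_center','lamp','shutter','pointer','mark','calculator','pot','bowl','bangle','candlestick','cup']:
    if c=='scene' and l not in('case','pad_center','shutter','pointer','mark','lamp'): continue
    print(c,l,[(np.round(r['centre'],4).tolist(),round(r['confidence'],2)) for r in bot.spot_point(c,l)])
print(bot.get_state()['clock'])
E
```

```text
pics
{'clock': 0.0, 'joint_positions': array([ 0.9767,  0.1815,  1.608 , -0.    ,  1.3538, -0.2063]), 'joint_vel': array([-0.0004,  0.0005,  0.0002, -0.0006, -0.003 , -0.0002]), 'joint_torque': array([  0.0005, -44.4866, -35.1333,  -0.0004,   0.0091,   0.    ]), 'eef_pos': array([0.2171, 0.5319, 0.2304]), 'tool_rot': array([-3.14  , -0.0003,  2.7538]), 'ft_force': array([ 0.5509,  1.0054, -0.1599]), 'ft_torque': array([-0.0408,  0.0006, -0.0222]), 'grip_width': 0.08530000772577055}
scene 465.5564649289658 321.6733779914792 193.13863592202543 [[-0.7946  0.463  -0.3927  1.0138]
 [ 0.6069  0.5892 -0.5334  0.628 ]
 [-0.0156 -0.6622 -0.7492  0.9496]
 [ 0.      0.      0.      1.    ]]
top 482.52855698326016 325.9418641455993 191.99824847216328 [[ 0.0226 -0.9949  0.0982  0.4388]
 [-0.9997 -0.0214  0.0133 -0.0029]
 [-0.0111 -0.0985 -0.9951  1.5049]
 [ 0.      0.      0.      1.    ]]
wrist 356.56787048848093 320.79730256149213 202.32806569205945 [[ 0.3777  0.8837  0.2765  0.1464]
 [ 0.9259 -0.3597 -0.115   0.5601]
 [-0.0021  0.2994 -0.9541  0.3718]
 [ 0.      0.      0.      1.    ]]
scene 
[... 352 characters left out ...]
p case [([0.6366, -0.1817, 0.0202], 0.88), ([0.4036, -0.2321, 0.0186], 0.74), ([0.7295, -0.3715, 0.015], 0.72)]
top pad_center [([0.6128, -0.1826, 0.0054], 0.91)]
top lamp [([0.5676, 0.2042, -0.0013], 0.95)]
top shutter [([0.5306, 0.2217, 0.0984], 0.74)]
top pointer [([0.5932, 0.1386, 0.0672], 0.9)]
top mark []
top calculator [([0.4432, -0.008, 0.0024], 0.93), ([0.5718, 0.2042, 0.0008], 0.73)]
top pot [([0.6032, -0.0037, -0.0022], 0.67)]
top bowl [([0.5476, 0.4091, -0.0024], 0.6), ([0.6139, -0.181, 0.003], 0.5)]
top bangle [([0.4316, 0.3785, -0.0018], 0.71)]
top candlestick [([0.4512, -0.3986, 0.0003], 0.56)]
top cup [([0.5735, -0.4377, 0.0025], 0.92), ([0.5705, 0.2031, -0.0028], 0.39)]
1.05
```

View pics/scene0.png

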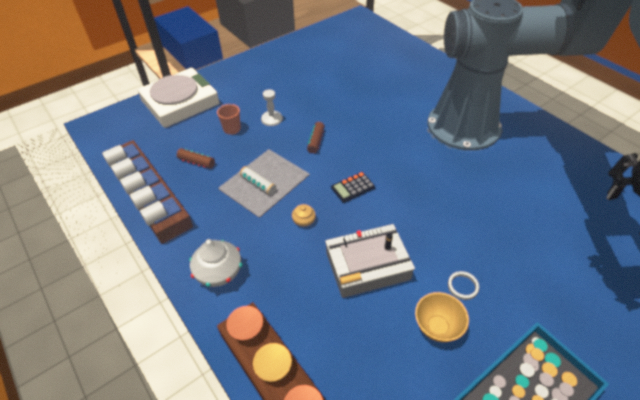

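View pics/top0.png

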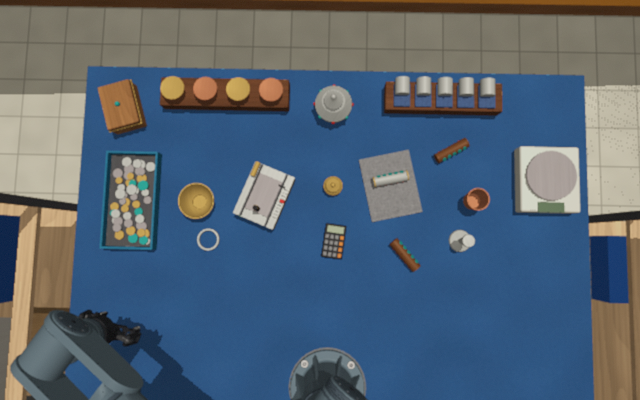

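The silver case lies on the grey pad at about (390,180) in the top view. Its turquoise row is on the far (+x) edge, so it must roll towards the robot. Brown look-alikes lie at (452,151) and (405,254). Next I'm taking the wrist camera over the pad.

Request:
arm_command([
  [-0.3, 0.04, -0.06, 0, 0, 0, 3],
  [-0.3, 0.08, -0.12, 0, 0, 0, 6],
  [-0.3, 0.11, -0.18, 0, 0, 0, 9],
  [-0.3, 0.14, -0.24, 0, 0, 0, 12],
  [-0.3, 0.18, -0.3, 0, 0, 0, 14],
  [-0.3, 0.22, -0.36, 0, 0, 0, 16],
  [-0.3, 0.26, -0.42, 0, 0, 0, 19],
  [-0.3, 0.3, -0.48, 0, 0, 0, 22],
  [-0.3, 0.34, -0.54, 0, 0, 0, 25],
  [-0.3, 0.38, -0.6, 0, 0, 0, 28],
  [-0.3, 0.41, -0.66, -0.01, 0, 0, 30],
  [-0.3, 0.44, -0.71, -0.03, 0, 0, 31],
])

```text
clock: 2.55
eef_pos: [0.6144, -0.1051, 0.2171]
tool_rot: [-3.141, 0.002, -2.988]
ft_force: [0.6, 0.0, 0.4]
grip_width: 0.0556
```

Request:
arm_command([
  [-0.3, 0, 0, 0, 0, 0, 0],
  [-0.3, 0, 0, 0, 0, 0, 0],
])

```text
clock: 2.8
eef_pos: [0.6127, -0.1029, 0.2159]
tool_rot: [3.141, -0.001, -2.989]
ft_force: [0.2, 0.3, 0.3]
grip_width: 0.0553
```

Run:
```python
from h import *
save('wrist','w1.png'); s=bot.get_state(); print(s['clock'],s['eef_pos'],s['tool_rot'],s['grip_width'],s['ft_force'])
for l in ['case','pad_center']:
    print(l,[(np.round(r['centre'],4).tolist(),round(r['confidence'],2)) for r in bot.spot_point('wrist',l)])
```

```text
2.85 [ 0.61269649 -0.10220086  0.21645802] [ 3.14106847e+00 -2.43844088e-04 -2.98801616e+00] 0.05549925576462615 [0.16437104 0.46002304 0.34312021]
case [([0.7274, -0.369, 0.0182], 0.97), ([0.6345, -0.1799, 0.0179], 0.66)]
pad_center [([0.613, -0.1792, 0.0049], 0.92)]
```

View pics/w1.png

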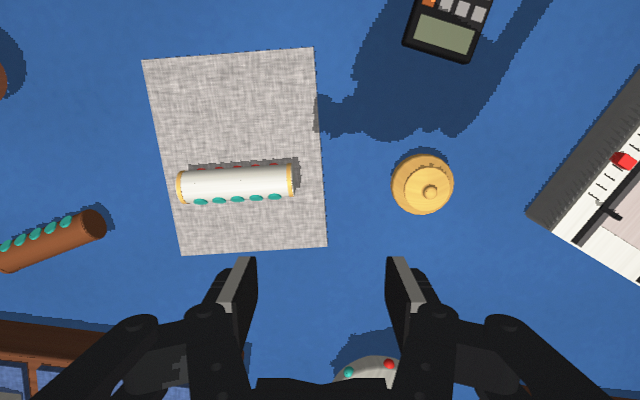

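The wrist view shows the case at (237,184), with turquoise stones on the lower (far) edge and red stones just visible on the upper edge. That puts it roughly 90° off. I'm moving the fingers to the far side above the case and measuring the angle there.

Request:
arm_command([
  [-0.3, 0.04, -0.04, -0.03, 0, 0, 0],
  [-0.3, 0.071, -0.07, -0.07, 0, 0, 0],
  [-0.3, 0.071, -0.07, -0.11, 0, 0, 0],
  [-0.3, 0.071, -0.07, -0.11, 0, 0, 0],
  [-0.3, 0.071, -0.07, -0.11, 0, 0, 0],
])

```text
clock: 3.58
eef_pos: [0.6849, -0.1721, 0.1088]
tool_rot: [-3.14, 0.002, -2.987]
ft_force: [1.4, -0.3, 0.1]
grip_width: 0.0556
```

Run:
```python
from h import *
save('wrist','w2.png'); s=bot.get_state(); print(s['clock'],s['eef_pos'],s['tool_rot'],s['grip_width'],s['ft_force'])
P=bot.camera_params('wrist'); print(np.array(P['extrinsics']))
for l in ['case','pad_center']:
    print(l,[(np.round(r['centre'],4).tolist(),round(r['confidence'],2)) for r in bot.spot_point('wrist',l)])
m=[r for r in bot.silhouettes('wrist','case')]
for r in m:
  rr=cv2.minAreaRect(np.argwhere(r['pixels'])[:,::-1].astype(np.float32)); print(r['confidence'],rr)
```

```text
3.625 [ 0.6854645  -0.17251157  0.10973404] [-3.13927614  0.00362792 -2.9870297 ] 0.05526134587396618 [ 0.83903095 -0.10463075  0.45433306]
[[-0.15442597  0.94151079  0.29951636  0.60918984]
 [ 0.98800015  0.14804391  0.04403076 -0.18507931]
 [-0.00288613  0.3027217  -0.95307463  0.25061015]
 [ 0.          0.          0.          1.        ]]
case [([0.7283, -0.3696, 0.0145], 0.95), ([0.6284, -0.179, 0.0204], 0.63)]
pad_center [([0.6108, -0.1828, 0.0077], 0.78)]
0.81 ((318.0025329589844, 132.53553771972656), (55.643943786621094, 183.17616271972656), 85.91438293457031)
0.69 ((51.06077575683594, 212.15469360351562), (50.327056884765625, 129.30795288085938), 68.5522689819336)
0.42 ((314.0, 121.5), (243.0, 260.0), 90.0)
```

View pics/w2.png

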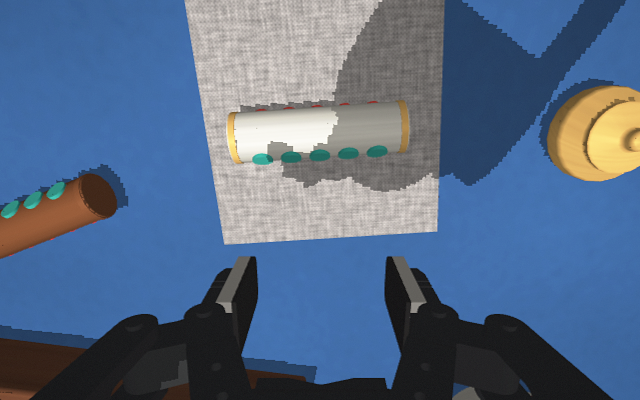

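```bash
cat >> h.py <<'E'
def fitcase(rect,stones,P=None,red=None,axis=None):
    # rect: minAreaRect tuple across/along; returns centre, phi
    P=P or bot.camera_params('wrist'); E=np.array(P['extrinsics'])
    (u,v),_,_=rect
    a=axis; xr=np.array([a[1],-a[0],0]); xr*=np.sign(xr[0]); up=np.array([0,0,1.])
    # centre: silhouettes edges tangents
    from scipy.optimize import least_squares
    def edges(c):
        t=np.linspace(-np.pi/2-.3,np.pi/2+.3,241); pts=[proj('w',c+.016*(np.cos(q)*up+np.sin(q)*xr),P)[1] for q in t]
        return min(pts),max(pts)
    c=atz('w',u,v,.02,P)
    for _ in range(8):
        lo,hi=edges(c); uu=proj('w',c,P)
        c1=atz('w',uu[0]+(u-uu[0]),uu[1]+(v-(lo+hi)/2),.02,P); c=c1
    print('edges',edges(c))
    for name,st in (('turq',stones),('red',red)):
        if st is None: continue
        st=np.array(st,float); m=st.mean(0)
        t=np.linspace(-np.pi,np.pi,1441)
        o=E[:3,3]
        vals=[]
        for q in t:
            n=np.cos(q)*up+np.sin(q)*xr; p=c+.016*n
            pu=proj('w',p,P); vals.append(abs(pu[1]-m[1]) if n@(o-p)>0 else 99)
        k=np.argmin(vals); print(name,'phi',np.degrees(t[k]),'err',vals[k])
    return c,xr
E
python3 - <<'E'
from h import *
P=bot.camera_params('wrist')
# axis from stones at their approx height
st=[(262,159),(291,157),(320,155),(348,153),(377,151)]
A=[atz('w',*s,.018,P) for s in st]; d=A[-1]-A[0]; d/=np.linalg.norm(d); print('axis',d, np.linalg.norm(np.diff(A,axis=0),axis=1))
print(fitcase(((318,132.5),0,0),st,P,[(320,106.5)],axis=d))
im=cv2.imread('pics/w2.png')[70:200,200:440]; cv2.imwrite('pics/w2c.png',cv2.resize(im,None,fx=3.3,fy=3.3,interpolation=2))
E
```

```text
axis [-0.22302628  0.97481243  0.        ] [0.01918192 0.01910728 0.01838017 0.01896072]
edges (np.float64(106.95556437403593), np.float64(158.044435625964))
turq phi 51.25000000000002 err 0.02229002265426061
red phi -92.5 err 0.4554061131730123
(array([ 0.63571058, -0.18377334,  0.02      ]), array([0.97481243, 0.22302628, 0.        ]))
```

View pics/w2c.png

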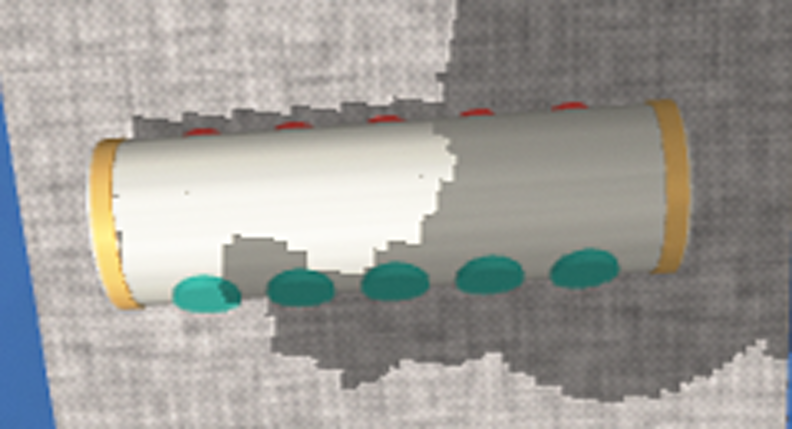

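Fit: the case centre is at (0.636,-0.184), the stones are about 50° off towards +x, and the axis is turned about 3.5° from the tool. Next I lower the fingers behind the case and turn the tool square to it.

Request:
arm_command([
  [-0.3, 0.002, 0, -0.04, 0, 0, 3.5],
  [-0.3, 0.002, 0, -0.08, 0, 0, 3.5],
  [-0.3, 0.002, 0, -0.096, 0, 0, 3.5],
  [-0.3, 0.002, 0, -0.096, 0, 0, 3.5],
  [-0.3, 0.002, 0, -0.096, 0, 0, 3.5],
])

```text
clock: 4.4
eef_pos: [0.6876, -0.1735, 0.0128]
tool_rot: [-3.14, 0.003, -2.927]
ft_force: [0.6, -0.7, -0.1]
grip_width: 0.0553
```

Run:
```python
from h import *
save('wrist','w3.png'); s=bot.get_state(); print(s['clock'],s['eef_pos'],s['tool_rot'],s['grip_width'],s['ft_force'])
P=bot.camera_params('wrist');  print(np.array(P['extrinsics']))
```

```text
4.45 [ 0.68765674 -0.17363979  0.01298601] [-3.13930478e+00  3.09108918e-03 -2.92726629e+00] 0.05579428117520778 [-0.47986404  0.27515238 -0.17695658]
[[-0.21324154  0.93113192  0.29584016  0.6123091 ]
 [ 0.97699535  0.20411332  0.06178865 -0.1907036 ]
 [-0.00285153  0.30221037 -0.95323699  0.15391207]
 [ 0.          0.          0.          1.        ]]
```

View pics/w3.png

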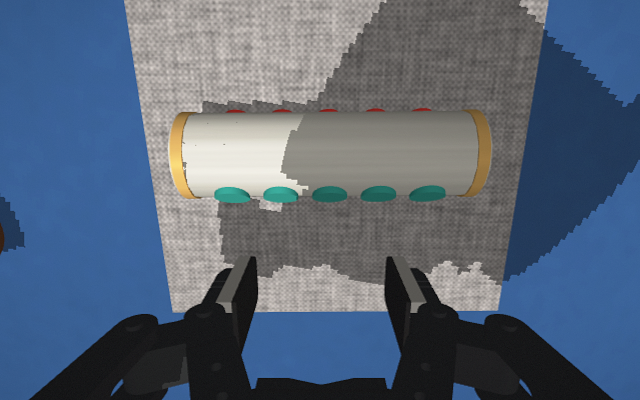

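Request:
arm_command([
  [-0.3, 0, 0, -0.007, 0, 0, 0],
  [-0.3, -0.006, -0.0013, -0.007, 0, 0, 0],
  [-0.3, -0.012, -0.0026, -0.007, 0, 0, 0],
  [-0.3, -0.018, -0.0039, -0.007, 0, 0, 0],
  [-0.3, -0.021, -0.0045, -0.007, 0, 0, 0],
  [-0.3, -0.0235, -0.0051, -0.007, 0, 0, 0],
  [-0.3, -0.026, -0.0056, -0.007, 0, 0, 0],
  [-0.3, -0.028, -0.006, -0.007, 0, 0, 0],
  [-0.3, -0.0293, -0.0064, -0.007, 0, 0, 0],
  [-0.3, -0.0293, -0.0064, -0.007, 0, 0, 0],
])

```text
clock: 5.7
eef_pos: [0.6567, -0.1793, 0.0035]
tool_rot: [3.142, -0.0, -2.927]
ft_force: [0.6, -0.2, -0.4]
grip_width: 0.0559
```

Run:
```python
from h import *
save('wrist','w4.png'); s=bot.get_state(); print(s['clock'],s['eef_pos'],s['tool_rot'],s['grip_width'],s['ft_force'])
```

```text
5.75 [ 0.65671588 -0.17933866  0.00343334] [ 3.14156485e+00 -3.14865949e-05 -2.92728470e+00] 0.055466058651602916 [-0.36225718  0.61190136  0.46821282]
```

View pics/w4.png

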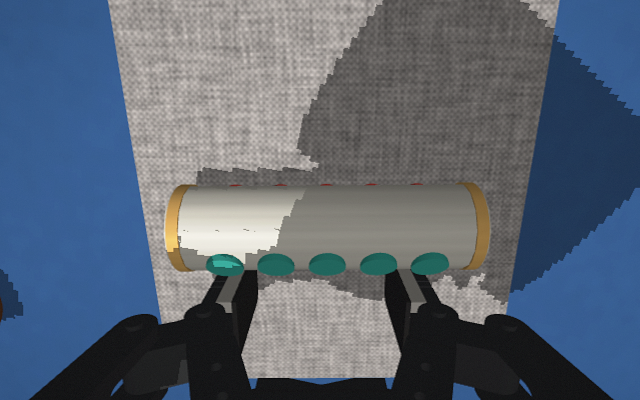

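The case at (327,228) touches the finger sides and sits square to them. I'll push on slowly by 9 mm.

Request:
arm_command([
  [-0.3, -0.001, -0.0002, 0.001, 0, 0, 0],
  [-0.3, -0.0025, -0.0005, 0.002, 0, 0, 0],
  [-0.3, -0.004, -0.0009, 0.002, 0, 0, 0],
  [-0.3, -0.0055, -0.0012, 0.002, 0, 0, 0],
  [-0.3, -0.007, -0.0015, 0.002, 0, 0, 0],
  [-0.3, -0.008, -0.0018, 0.002, 0, 0, 0],
  [-0.3, -0.009, -0.002, 0.002, 0, 0, 0],
  [-0.3, -0.009, -0.002, 0.002, 0, 0, 0],
  [-0.3, -0.009, -0.002, 0.002, 0, 0, 0],
])

```text
clock: 6.88
eef_pos: [0.6477, -0.1813, 0.0054]
tool_rot: [3.142, -0.0, -2.927]
ft_force: [1.3, -0.2, 0.2]
grip_width: 0.0555
```

Run:
```python
from h import *
save('wrist','w5.png'); s=bot.get_state(); print(s['clock'],s['eef_pos'],s['tool_rot'],s['grip_width'],s['ft_force'])
```

```text
6.925 [ 0.64772575 -0.18133994  0.00545165] [ 3.14158661e+00 -4.07219558e-05 -2.92727214e+00] 0.05542714171305206 [-0.04878735 -0.01897663 -0.3796004 ]
```

View pics/w5.png

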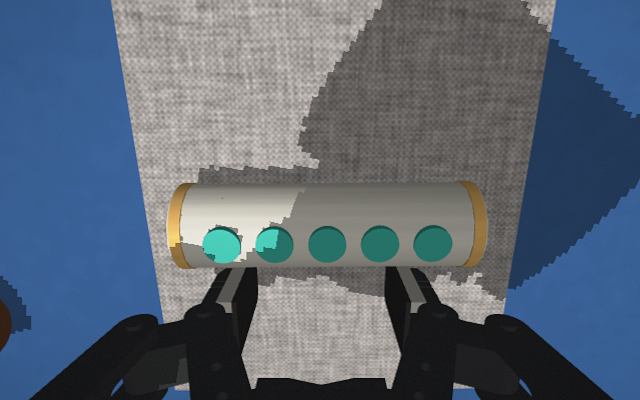

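It rolls cleanly: the stones are now at row 244, with the case between rows 183 and 267. Computing the angle.

Run:
```python
from h import *
P=bot.camera_params('wrist'); a=np.array([-.213,.977,0])
# edges from a gradient check
im=cv2.imread('pics/w5.png').astype(int); print([im[r,300:355].mean(0).round().tolist() for r in range(178,188)]); print([im[r,330:355].mean(0).round().tolist() for r in range(258,272)])
st=[(222,245),(274.5,244.5),(327,244),(379.5,244),(432.5,243.5)]
for e in (224,225,226):
  print(fitcase(((327,e),0,0),st,P,None,axis=a))
```

```text
[[94.0, 95.0, 99.0], [95.0, 97.0, 100.0], [96.0, 98.0, 101.0], [99.0, 101.0, 104.0], [98.0, 100.0, 104.0], [89.0, 94.0, 96.0], [89.0, 94.0, 95.0], [90.0, 96.0, 97.0], [92.0, 98.0, 99.0], [97.0, 103.0, 104.0]]
[[114.0, 122.0, 95.0], [113.0, 122.0, 98.0], [114.0, 122.0, 105.0], [114.0, 121.0, 112.0], [114.0, 121.0, 120.0], [112.0, 119.0, 122.0], [111.0, 117.0, 119.0], [108.0, 115.0, 116.0], [99.0, 105.0, 107.0], [91.0, 93.0, 96.0], [89.0, 91.0, 94.0], [89.0, 91.0, 94.0], [93.0, 95.0, 98.0], [94.0, 96.0, 99.0]]
edges (np.float64(181.4429904539945), np.float64(266.55700954600536))
turq phi 4.75000000000001 err 0.003466626619001545
(array([ 0.6195031 , -0.18613063,  0.02      ]), array([0.977, 0.213, 0.   ]))
edges (np.float64(182.47373317192864), np.float64(267.5262668280715))
turq phi 3.2500000000000013 err 0.015638112801497073
(array([ 0.61989373, -0.18604324,  0.02      ]), array([0.977, 0.213, 0.   ]))
edges (np.float64(183.50444165339798), np.float64(268.4955583466019))
turq phi 1.749999999999993 err 0.04092406454577713
(array([ 0.62028504, -0.1859557 ,  0.02      ]), array([0.977, 0.213, 0.   ]))
```

Turquoise is about 3° off up, so I stop here. Backing off, lifting, and rechecking from above.

Request:
arm_command([
  [-0.3, 0.002, 0.0005, 0, 0, 0, 0],
  [-0.3, 0.01, 0.002, 0, 0, 0, 0],
  [-0.3, 0.025, 0.005, 0, 0, 0, 0],
  [-0.3, 0.03, 0.006, 0.04, 0, 0, 0],
  [-0.3, 0.03, 0.006, 0.1, 0, 0, 0],
  [-0.3, 0.03, 0.006, 0.16, 0, 0, 0],
  [-0.3, 0.03, 0.006, 0.18, 0, 0, 0],
  [-0.3, 0.03, 0.006, 0.18, 0, 0, 0],
])

```text
clock: 7.92
eef_pos: [0.679, -0.1756, 0.1874]
tool_rot: [-3.139, 0.003, -2.927]
ft_force: [0.2, -0.1, 0.1]
grip_width: 0.0555
```

Run:
```python
from h import *
save('wrist','w6.png'); s=bot.get_state(); print(s['clock'],s['eef_pos'],s['tool_rot'],s['grip_width'],s['ft_force'])
for c in ('wrist','top'):
  for l in ('case','mark','pointer','shutter'):
    if c=='wrist' and l!='case': continue
    if c=='top': bot.get_image('top') if l=='case' else 0
    print(c,l,[(np.round(r['centre'],4).tolist(),round(r['confidence'],2)) for r in bot.spot_point(c,l)])
save('scene','s2.png')
```

```text
7.975 [ 0.67760535 -0.17506975  0.18469251] [ 3.14120797e+00 -4.44151384e-04 -2.92711011e+00] 0.055569081499285605 [ 0.80893022 -0.34014028 -0.58830169]
wrist case [([0.7296, -0.3664, 0.017], 0.94), ([0.6174, -0.1831, 0.0193], 0.78), ([0.614, -0.1822, 0.0056], 0.26)]
top case [([0.4035, -0.2294, 0.0158], 0.82), ([0.7274, -0.3715, 0.0145], 0.68), ([0.6212, -0.183, 0.0192], 0.46)]
top mark [([0.5705, 0.2044, 0.0004], 0.53)]
top pointer [([0.5931, 0.1405, 0.0671], 0.63)]
top shutter [([0.5322, 0.2204, 0.0971], 0.81)]
```

View pics/w6.png

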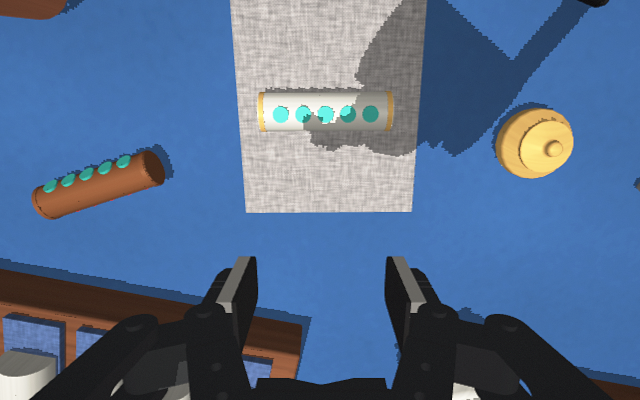

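Run:
```python
from h import *
P=bot.camera_params('wrist'); a=np.array([-.213,.977,0])
im=cv2.imread('pics/w6.png')
print([im[r,290:340].mean(0).round().tolist() for r in range(86,98)]); print([im[r,270:295].mean(0).round().tolist() for r in range(124,136)])
h=cv2.cvtColor(im,cv2.COLOR_BGR2HSV); m=((h[...,0]>75)&(h[...,0]<98)&(h[...,1]>110)); m[:80]=0;m[140:]=0;m[:,:250]=0;m[:,400:]=0
n,_,s,c=cv2.connectedComponentsWithStats(m.astype(np.uint8)); print(s[1:,4],c[1:].round(1))
k=[c[i] for i in range(1,n) if s[i,4]>40]
for e in (110,111):print(fitcase(((325,e),0,0),k,P,None,axis=a))
```

```text
[[191.0, 196.0, 203.0], [176.0, 180.0, 186.0], [139.0, 142.0, 147.0], [108.0, 111.0, 114.0], [111.0, 113.0, 117.0], [109.0, 111.0, 115.0], [115.0, 122.0, 124.0], [148.0, 157.0, 159.0], [158.0, 168.0, 170.0], [169.0, 180.0, 183.0], [184.0, 195.0, 199.0], [198.0, 211.0, 215.0]]
[[226.0, 235.0, 238.0], [221.0, 231.0, 233.0], [216.0, 225.0, 228.0], [208.0, 220.0, 223.0], [200.0, 214.0, 217.0], [186.0, 198.0, 201.0], [159.0, 169.0, 172.0], [170.0, 176.0, 181.0], [194.0, 198.0, 205.0], [186.0, 191.0, 197.0], [185.0, 190.0, 197.0], [192.0, 197.0, 203.0]]
[196 195 201 199 199] [[280.4 114. ]
 [302.8 113.9]
 [325.1 113.8]
 [347.6 113.7]
 [370.1 113.6]]
edges (np.float64(90.05156645008155), np.float64(129.94843354991846))
turq phi 6.750000000000012 err 0.03431582671892386
(array([ 0.61650269, -0.18568789,  0.02      ]), array([0.977, 0.213, 0.   ]))
edges (np.float64(91.08093660693875), np.float64(130.9190633930614))
turq phi 4.000000000000005 err 0.020498279860021285
(array([ 0.61728591, -0.18551415,  0.02      ]), array([0.977, 0.213, 0.   ]))
```

View pics/s2.png

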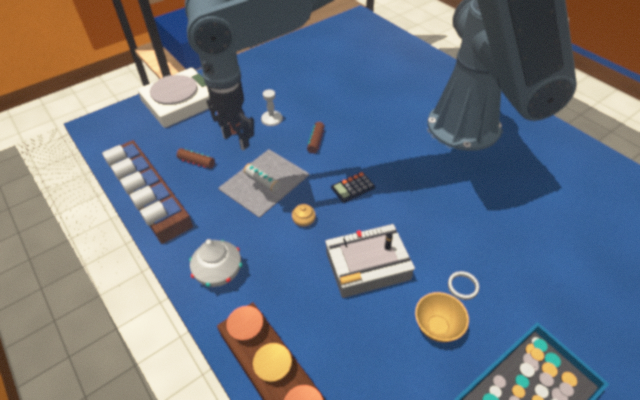

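All views put turquoise at about 3–6° off up, with the case lying on the pad. Now to the lamp: I'm turning the tool the long way round so the wrist camera sits on the pointer side.

Request:
arm_command([
  [-0.3, -0.01, 0.03, 0, 0, 0, -10],
  [-0.3, -0.02, 0.06, 0, 0, 0, -20],
  [-0.3, -0.03, 0.09, 0, 0, 0, -30],
  [-0.3, -0.04, 0.12, 0, 0, 0, -40],
  [-0.3, -0.06, 0.15, 0, 0, 0, -50],
  [-0.3, -0.07, 0.18, 0, 0, 0, -60],
  [-0.3, -0.08, 0.21, 0, 0, 0, -70],
  [-0.3, -0.09, 0.24, 0, 0, 0, -80],
  [-0.3, -0.1, 0.26, 0, 0, 0, -90],
  [-0.3, -0.11, 0.28, 0, 0, 0, -100],
  [-0.3, -0.12, 0.3, 0, 0, 0, -110],
  [-0.3, -0.12, 0.3, 0, 0, 0, -110],
])

```text
clock: 9.82
eef_pos: [0.557, 0.1258, 0.1852]
tool_rot: [-3.141, -0.0, 1.439]
ft_force: [-1.5, -0.2, -0.6]
grip_width: 0.0555
```

Request:
arm_command([
  [-0.3, -0.01, 0.02, 0, 0, 0, -10],
  [-0.3, -0.02, 0.04, 0, 0, 0, -20],
  [-0.3, -0.03, 0.06, 0, 0, 0, -30],
  [-0.3, -0.04, 0.08, 0, 0, 0, -40],
  [-0.3, -0.05, 0.1, 0, 0, 0, -50],
  [-0.3, -0.055, 0.109, 0, 0, 0, -60],
  [-0.3, -0.055, 0.109, 0, 0, 0, -70],
  [-0.3, -0.055, 0.109, 0, 0, 0, -80],
  [-0.3, -0.055, 0.109, 0, 0, 0, -90],
  [-0.3, -0.055, 0.109, 0, 0, 0, -100],
  [-0.3, -0.055, 0.109, 0, 0, 0, -109],
  [-0.3, -0.055, 0.109, 0, 0, 0, -109],
])

```text
clock: 11.32
eef_pos: [0.5032, 0.233, 0.1853]
tool_rot: [3.141, -0.0, -0.463]
ft_force: [-0.0, 0.6, -0.3]
grip_width: 0.0558
```

Run:
```python
from h import *
save('wrist','l1.png'); s=bot.get_state(); print(s['clock'],s['eef_pos'],s['tool_rot'],s['grip_width'],s['ft_force'],s['joint_positions'])
P=bot.camera_params('wrist');  print(np.array(P['extrinsics']))
for l in ('mark','pointer','shutter','lamp'):
    print(l,[(np.round(r['centre'],4).tolist(),round(r['confidence'],2)) for r in bot.spot_point('wrist',l)])
```

```text
11.375 [0.50314155 0.2331099  0.18533787] [ 3.14140582e+00 -1.13429572e-04 -4.61698271e-01] 0.05571330220400637 [-1.66619001 -0.26972141  0.5994068 ] [ 2.19926222e-01  1.81116594e-01  1.70360139e+00 -2.27680590e-04
  1.25690431e+00  2.25249113e+00]
[[-0.44502271 -0.85419779 -0.26888833  0.57181159]
 [-0.89551872  0.42482352  0.13255636  0.19797107]
 [ 0.00100074  0.29978512 -0.95400623  0.32651791]
 [ 0.          0.          0.          1.        ]]
mark []
pointer [([0.5945, 0.1426, 0.0675], 0.93), ([0.5679, 0.2035, -0.0049], 0.27)]
shutter [([0.5296, 0.2178, 0.0995], 0.96), ([0.5714, 0.2018, -0.0035], 0.56)]
lamp [([0.5706, 0.2035, -0.0043], 0.58)]
```

View pics/l1.png

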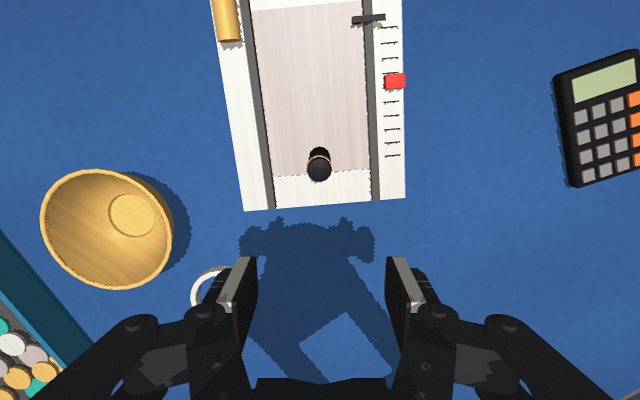

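The wrist view shows the knob at (319,165), the pointer tip at (384,17), the red clip at (395,81) and the lamp's front edge from (243,211) to (405,198). Next I compute the lamp's axes and the travel needed.

Run:
```python
from h import *
im=cv2.imread('pics/l1.png'); cv2.imwrite('pics/l1c.png',cv2.resize(im[0:215,200:420],None,fx=2.7,fy=2.7,interpolation=2))
P=bot.camera_params('wrist')
A=atz('w',243,211,.055,P);B=atz('w',405,198,.055,P); d=(A-B); print(A,B,np.linalg.norm(d)); y=d/np.linalg.norm(d); yaw=np.arctan2(-y[0],y[1]); print('yaw',yaw)
R1=atz('w',402,0,.055,P); e=R1-B; print('yaw2',np.arctan2(e[1],e[0]))
```

```text
[0.51643362 0.29537692 0.055     ] [0.46822731 0.17461734 0.055     ] 0.13002586516916023
yaw -0.3798100056476985
yaw2 -0.3784983058139341
```

View pics/l1c.png

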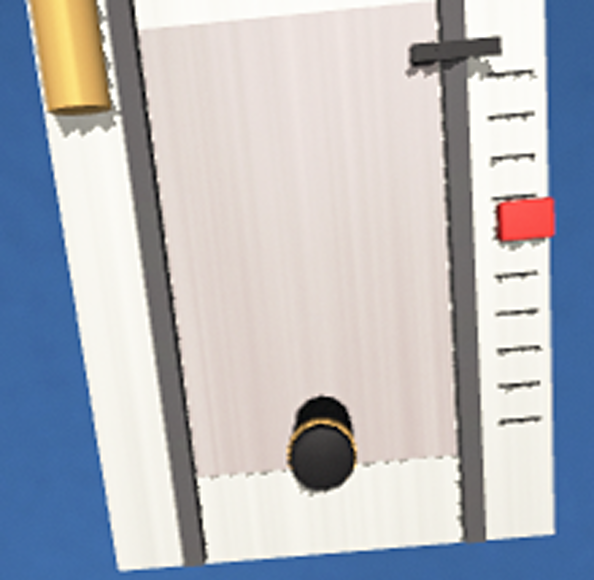

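Run:
```python
from h import *
P=bot.camera_params('wrist'); yaw=-.379; X=np.array([np.cos(yaw),np.sin(yaw),0]);Y=np.array([-X[1],X[0],0])
B=atz('w',405,198,.055,P); A=atz('w',243,211,.055,P); O=(A+B)/2+.085*X; O[2]=0; print('lamp O',O)
L=lambda p:[round(float((p-O)@X)*1e3,1),round(float((p-O)@Y)*1e3,1)]
im=cv2.imread('pics/l1.png').astype(int)
m=((im[...,2]>150)&(im[...,1]<100)&(im[...,0]<110)); m[:,:370]=0;m[:,420:]=0;m[120:]=0
yy,xx=np.nonzero(m); print('clip px',xx.mean(),yy.mean(),xx.min(),xx.max(),yy.min(),yy.max())
c=atz('w',xx.mean(),yy.mean(),.063,P); print('clip',c,L(c))
dk=(im.sum(2)<220); 
m2=dk.copy(); m2[:10]=0;m2[27:]=0;m2[:,:374]=0;m2[:,388:]=0; yy,xx=np.nonzero(m2); print(xx.min(),xx.max(),yy.min(),yy.max(), [(q,yy[xx==q].mean()) for q in range(374,387) if (xx==q).any()])
for q in [(384,17),(385.5,17),(354,20)]: print('ptr',L(atz('w',*q,.065,P)))
k=atz('w',319,167,.110,P); print('knob top',k,L(k), 'px'); print('sim knob net',L(np.array([.5296,.2178,.1])), L(np.array([.5945,.1426,.065])))
print('cam',L(np.array(P['extrinsics'])[:3,3]))
# knob top circle
print('proj knob',proj('w',O+X*-.06+np.array([0,0,.11]),P))
```

```text
lamp O [0.57129844 0.20354784 0.        ]
clip px 394.7007042253521 80.81338028169014 385 404 73 88
clip [0.55383225 0.14887706 0.063     ] [4.0, -57.3]
374 384 14 20 [(374, np.float64(17.0)), (375, np.float64(15.0)), (376, np.float64(17.5)), (377, np.float64(17.0)), (378, np.float64(16.25)), (379, np.float64(16.5)), (380, np.float64(16.5)), (381, np.float64(16.6)), (382, np.float64(16.5)), (383, np.float64(16.5)), (384, np.float64(16.5))]
ptr [44.6, -50.7]
ptr [44.5, -51.7]
ptr [44.5, -30.8]
knob top [0.53140694 0.21921818 0.11      ] [-42.9, -0.2] px
sim knob net [-44.0, -2.2] [44.1, -48.0]
cam [2.1, -4.9]
proj knob [321.01664678 193.61594375]
```

Lamp yaw is -0.379, and the front edge measures 130.0 mm, which matches. The knob is at lamp x≈-44.5, the pointer at +44.6 and the clip at +4.0, so the pull should be about 41 mm. Going to the knob.

Request:
arm_command([
  [-0.3, 0.027, -0.013, 0, 0, 0, 4.7],
  [-0.3, 0.027, -0.013, 0, 0, 0, 4.7],
  [-0.3, 0.027, -0.013, -0.03, 0, 0, 4.7],
  [-0.3, 0.027, -0.013, -0.06, 0, 0, 4.7],
  [-0.3, 0.027, -0.013, -0.09, 0, 0, 4.7],
  [-0.3, 0.027, -0.013, -0.105, 0, 0, 4.7],
  [-0.3, 0.027, -0.013, -0.105, 0, 0, 4.7],
  [-0.3, 0.027, -0.013, -0.105, 0, 0, 4.7],
])

```text
clock: 12.58
eef_pos: [0.5306, 0.2209, 0.0817]
tool_rot: [-3.141, -0.002, -0.384]
ft_force: [-0.6, 0.6, -0.6]
grip_width: 0.0555
```

Run:
```python
from h import *
save('wrist','l2.png'); s=bot.get_state(); print(s['clock'],s['eef_pos'],s['tool_rot'],s['grip_width'],s['ft_force'])
```

```text
12.625 [0.5307756  0.22095159 0.08192888] [-3.14019000e+00 -2.05814394e-03 -3.84279743e-01] 0.05573685816194851 [-0.41936639 -0.4842459   0.83006778]
```

View pics/l2.png

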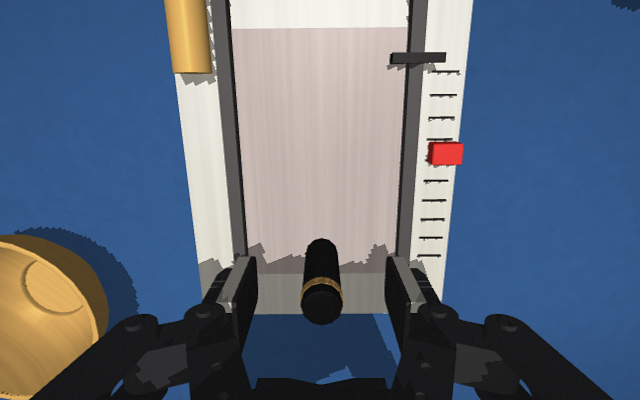

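The knob at (321,305) is centred between the fingers, with the pointer (445,57) and clip (446,153) in view. Closing.

Request:
arm_command([
  [1, 0, 0, 0, 0, 0, 0],
  [1, 0, 0, 0, 0, 0, 0],
  [1, 0, 0, 0, 0, 0, 0],
  [1, 0, 0, 0, 0, 0, 0],
  [1, 0, 0, 0, 0, 0, 0],
  [1, 0, 0, 0, 0, 0, 0],
  [1, 0, 0, 0, 0, 0, 0],
  [1, 0, 0, 0, 0, 0, 0],
])

```text
clock: 13.62
eef_pos: [0.5302, 0.221, 0.0812]
tool_rot: [-3.141, -0.001, -0.384]
ft_force: [-0.7, 1.1, 6.2]
grip_width: 0.0143
```

Run:
```python
from h import *
save('wrist','l3.png'); s=bot.get_state(); print(s['clock'],s['eef_pos'],s['tool_rot'],s['grip_width'],s['ft_force'])
```

```text
13.675 [0.53018225 0.22094592 0.08120382] [-3.14074309e+00 -8.22736087e-04 -3.84296983e-01] 0.01424756542863281 [-1.72814035  1.25358425  4.53418793]
```

View pics/l3.png

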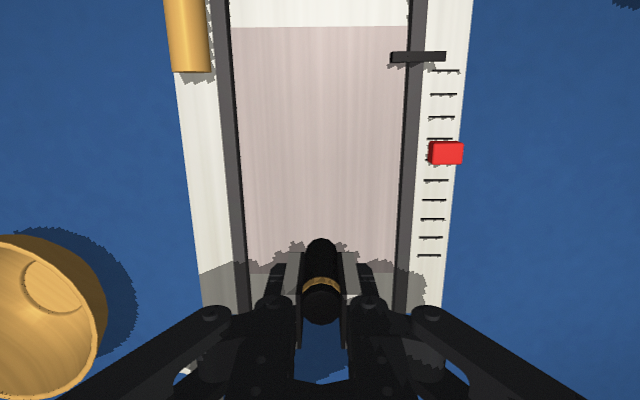

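Gripped (the opening reads 14 mm). Pulling 40 mm along the lamp's -x.

Request:
arm_command([
  [1, -0.004, 0.0016, 0, 0, 0, 0],
  [1, -0.009, 0.0036, 0, 0, 0, 0],
  [1, -0.014, 0.0056, 0, 0, 0, 0],
  [1, -0.019, 0.0076, 0, 0, 0, 0],
  [1, -0.024, 0.0096, 0, 0, 0, 0],
  [1, -0.029, 0.0116, 0, 0, 0, 0],
  [1, -0.033, 0.0132, 0, 0, 0, 0],
  [1, -0.036, 0.0143, 0, 0, 0, 0],
  [1, -0.037, 0.0147, 0, 0, 0, 0],
  [1, -0.037, 0.0147, 0, 0, 0, 0],
  [1, -0.037, 0.0147, 0, 0, 0, 0],
])

```text
clock: 15.05
eef_pos: [0.494, 0.2352, 0.0812]
tool_rot: [-3.14, -0.003, -0.384]
ft_force: [6.0, -2.5, 3.4]
grip_width: 0.014
```

```bash
cat > m.py <<'E'
from h import *
import sys
im=save('wrist',sys.argv[1])[:,:,::-1].astype(int); s=bot.get_state(); print(s['clock'],s['eef_pos'],s['tool_rot'],s['grip_width'],s['ft_force'])
P=bot.camera_params('wrist'); yaw=-.379; X=np.array([np.cos(yaw),np.sin(yaw),0]);O=np.array([.5713,.20355,0])
m=((im[...,2]>120)&(im[...,1]<90)&(im[...,0]<100)); yy,xx=np.nonzero(m); k=abs(xx-np.median(xx))<25; xx=xx[k];yy=yy[k]
print('clip px',xx.min(),xx.max(),yy.min(),yy.max()); print('cam x',(np.array(P['extrinsics'])[:3,3]-O)@X)
cv2.imwrite('pics/c_'+sys.argv[1],cv2.resize(im[max(0,yy.min()-50):yy.max()+50,xx.min()-80:xx.max()+40].astype(np.uint8),None,fx=5,fy=5,interpolation=2)[:600,:800]); print('crop origin',xx.min()-80,max(0,yy.min()-50))
E
python3 m.py l4.png
```

```text
15.1 [0.49394736 0.23523228 0.08121321] [-3.14052968e+00 -2.93091477e-03 -3.84334268e-01] 0.014391162310445512 [ 6.0384837  -1.20778543  4.24463358]
clip px 439 473 50 74
cam x -0.006939400182384212
crop origin 359 0
```

View pics/c_l4.png

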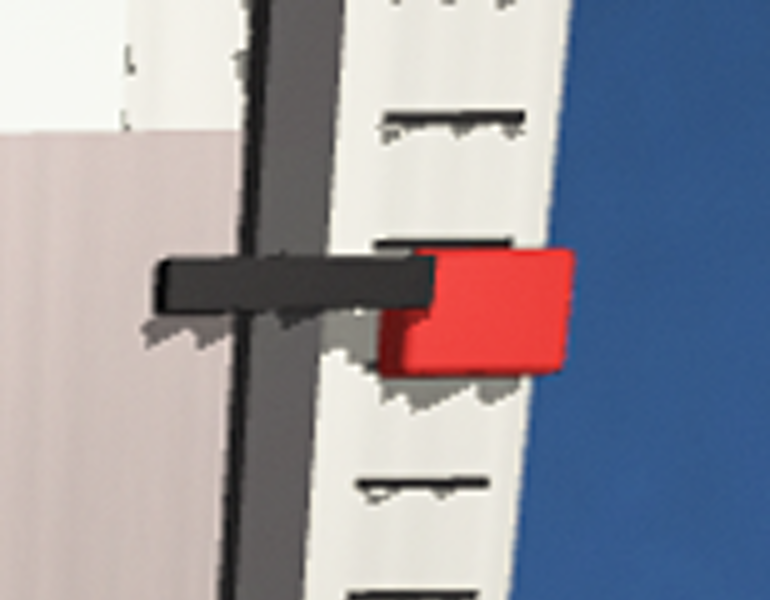

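View pics/l4.png

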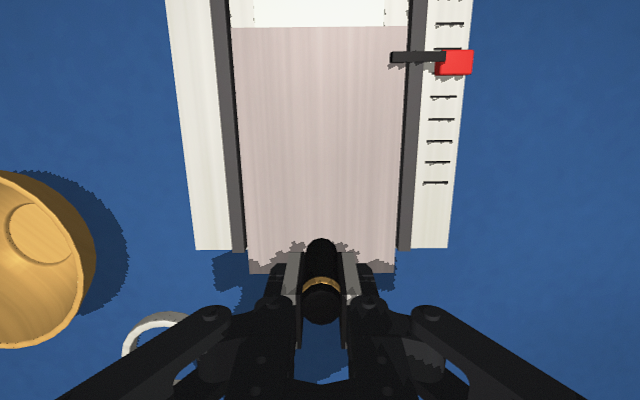

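The pointer (row centre 282 in the crop) is about 2.3 mm short of the clip's middle (~310; 125 px = 10 mm). Pulling 2.2 mm further.

Request:
arm_command([
  [1, -0.001, 0.0004, 0, 0, 0, 0],
  [1, -0.002, 0.0008, 0, 0, 0, 0],
  [1, -0.002, 0.0008, 0, 0, 0, 0],
  [1, -0.002, 0.0008, 0, 0, 0, 0],
  [1, -0.002, 0.0008, 0, 0, 0, 0],
  [1, -0.002, 0.0008, 0, 0, 0, 0],
])

```text
clock: 15.85
eef_pos: [0.492, 0.236, 0.0812]
tool_rot: [-3.14, -0.003, -0.384]
ft_force: [6.0, -2.5, 4.7]
grip_width: 0.0138
```

```bash
python3 m.py l5.png
python3 - <<'E'
from h import *
save('top','t9.png'); save('scene','s9.png')
for l in ('pointer','shutter','case','mark'): print(l,[(np.round(r['centre'],4).tolist(),round(r['confidence'],2)) for r in bot.spot_point('top',l)])
a=cv2.imread('pics/t9.png')[130:270,170:450]; cv2.imwrite('pics/t9c.png',cv2.resize(a,None,fx=2.8,fy=2.8,interpolation=2))
E
```

```text
15.9 [0.4920265  0.23599429 0.08123418] [-3.14050520e+00 -3.05206909e-03 -3.84385545e-01] 0.0140735977459389 [ 6.63297979 -3.24826723  4.54319403]
clip px 439 474 44 69
cam x -0.009040141124714386
crop origin 359 0
pointer [([0.5537, 0.1549, 0.0673], 0.67)]
shutter [([0.4924, 0.2382, 0.0959], 0.58)]
case [([0.4048, -0.2306, 0.0189], 0.8), ([0.7273, -0.3721, 0.018], 0.66), ([0.6197, -0.1852, 0.0205], 0.58), ([0.4496, -0.3978, 0.0014], 0.53)]
mark []
```

View pics/c_l5.png

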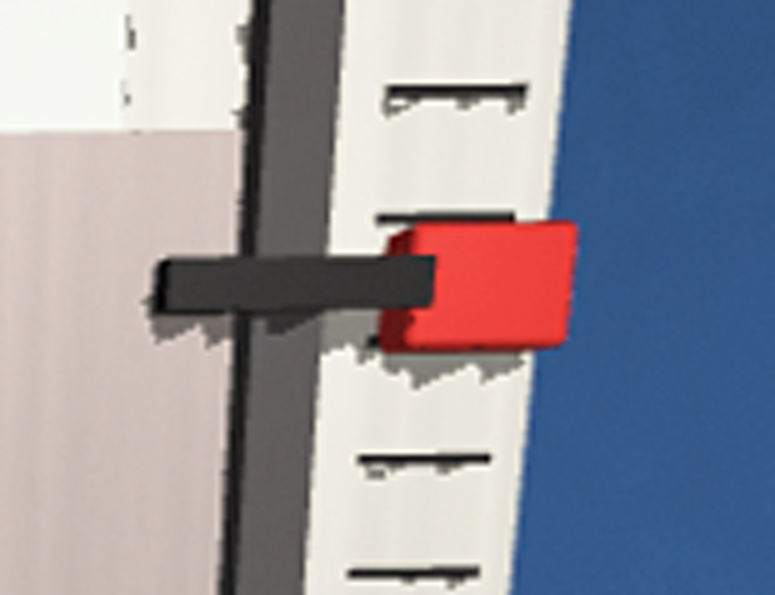

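View pics/t9c.png

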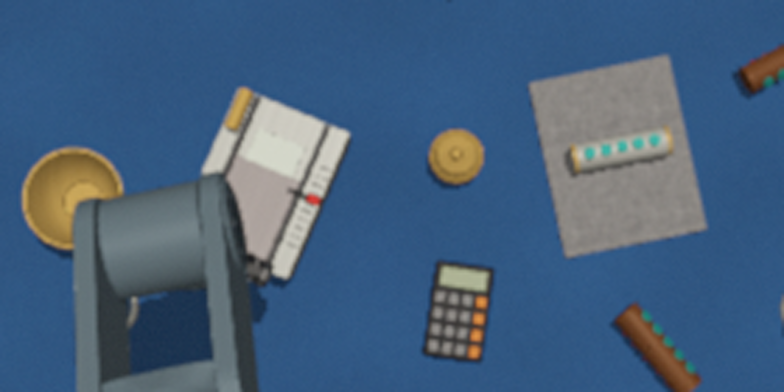

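The pointer (row 281) is level with the clip's middle (~285, about 0.3 mm off). The top view shows the case's turquoise row facing up on the pad. I'll hold briefly, then hand in.

Request:
arm_command([
  [1, 0, 0, 0, 0, 0, 0],
  [1, 0, 0, 0, 0, 0, 0],
  [1, 0, 0, 0, 0, 0, 0],
  [1, 0, 0, 0, 0, 0, 0],
  [1, 0, 0, 0, 0, 0, 0],
  [1, 0, 0, 0, 0, 0, 0],
])

```text
clock: 16.95
eef_pos: [0.492, 0.236, 0.0812]
tool_rot: [-3.141, -0.003, -0.384]
ft_force: [6.9, -2.9, 4.3]
grip_width: 0.0142
```

Run:
```python
from h import *
s=bot.get_state(); print(s['clock'],s['eef_pos'],s['grip_width'],s['ft_force'])
print(bot.sign_off())
```

```text
16.95 [0.49200492 0.23600097 0.08121398] 0.014155856318124833 [ 6.87165221 -2.91763994  4.33836881]
the job is handed in; nothing more can be done
None
```

I rolled the silver case about 16 mm towards the robot without lifting it, using the side of the fingers, and left it untouched on the pad. I then gripped the shutter knob, pulled it out about 41 mm, and handed the job in at 16.95 s with the fingers still holding it.

**Case:** The wrist views put the turquoise stones about 2–7° off straight up, and the final top view shows them facing up on the pad.

**Shutter:** In the wrist close-up the pointer is about 0.3 mm from the middle of the red clip. The tool pose was steady, with about 7.5 N of sideways pull from the spring.

**Checks that failed or disagreed:**
- The detector did not find the red clip at the end. It had only two weak reports earlier, one of them on the lamp's centre, so I measured the clip from its red pixels instead.
- The rolled distance and the stones' starting angle implied the case should end about 7° past straight up, while the pictures showed about 3° short. Both are within the 15° limit.
- The finger opening read 14 mm on the 16 mm knob.

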